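# Cradle a gas cylinder in the vee clamp

### The arm

A 6-joint arm with a two-finger parallel gripper is mounted at the origin on the work surface. World frame = base frame: x ahead of the robot, y to its left, z up, the work surface at z = 0. Lengths are in m, angles in rad, forces in N, time in s.
With the tool pointing down it reaches from about 0.25 to 0.725 m from the base axis. Payload 4 kg.
Tool frame: the origin (TCP) lies on the centre line of the jaws, within the pads' length; the fingertips stand ahead of it and the grasp point (between the pads) lies 3 mm ahead of it (bot.tcp_to_tips is the z of the fingertips in the tool frame, in m); z points along the fingers, y is the line along which they close (so a half turn about z gives the same grasp; the last joint's range is limited). The gripper opens to 85 mm and grips with 20 to 120 N. Pads are 22 mm wide; open, the fingers measure 114 mm over their backs; the gripper's body (76 mm by 85 mm) begins 54 mm behind the grasp point. The pads swing forward as they close: fully open they stand 13 mm farther back than shut.
Start: joints at [1.301, 0.241, 0.005, 1.335, 0, 1.571], TCP at [0.133, 0.482, 0.253] pointing down, gripper open.
Joint ranges: [-2.72, 2.72], [-1.05, 1.87], [-1.09, 1.28], [-1.99, 2.15], [-1.42, 1.44], [-3.14, 3.14]. Speed limits (rad/s): [2.79, 2.79, 3.14, 3.14, 3.14, 3.14].

### API

Orientations are given as a unit quaternion [x, y, z, w].
In Python, from workcell import telemetry, camera, camera_params, ticket, boxes_of, cut_out, spot_point, bot gives the robot as it stands.
- The arm moves only by the shell command python3 -m creep 'ROWS'. ROWS is text: rows parted by semicolons, each of 5 numbers parted by spaces: the opening, from 0 (shut) to 1 (fully open), then the shift along the tool's x, y, z in units of 150 mm (1.0 is 150 mm), then the turn about the tool's z in units of 180 degrees (1.0 is 180 degrees). In form: claw x y z turn; .... A call has 1 to 12 rows; each row is the pose to reach, as a shift and turn from the pose commanded when the call began, along the tool's axes at that moment, turning the shorter way round; what a row does not reach only later rows make up. A row lasts 1/8 s, in which the tool goes at most 62.5 mm and 10.7 degrees, less where a joint would pass 70% of its speed; a pose out of reach is approached as far as the arm can. A call with a number of a shift or a turn outside -1 to 1 is refused whole. A call with a gripper value outside its range is refused whole. The fingers move at their own pace and stop on an object; the grip force is fixed at half the most. Time passes only in rows, so rows that repeat a pose let the fingers close. It gives the time, the measured TCP pose, the force, the opening and the grip force at its end, in the units of the state.
- telemetry.get_obs(): the state, without advancing time (a new reading comes with each control period).
- camera(name): name is "scene" or "top"; returns the picture (480x640x3 uint8, red, green, blue); there is no depth.
- camera_params(name): a dict with "camera_matrix" (3x3 intrinsics, pixels), "k1" (the pictures are not rectified: a ray, as slopes to the right and down, at radius r is drawn at 1 + k1 r^2 times it, then the intrinsics apply), "eye" and "attitude" of the camera in the world. Camera axes: x right, y down, z forward; pixel columns grow to the right and rows downward; lengths in m; the calibration is good to about 2 mm. A picture is of the moment at which its call begins. camera_params takes no time and is no camera call.
- ticket.job_done(): hands the job in; it is judged then, once.
Trained networks look in the newest picture that a camera, given by its name, has taken for a name from the list of things; names that differ only in an ending like _2 or _b are one class to them, and where a whole thing is asked for, a point or a joint stands for the part that bears it (a point fixed in the world has none). Each returns a list of dicts, best first, with "conf" (0 to 1); they miss things now and then, are a little off and sometimes report something else, mostly with a low value. They report only what shows in the picture. A call takes as long as a camera call. They do not tell look-alikes from the thing itself.
- boxes_of(thing, camera): "at" ([x, y, z] in m, in world coordinates, good to about 4 mm: the middle of the surface that is visible of it).
- cut_out(thing, camera): "pixels" (480x640 bool, what is visible of it).
- spot_point(thing, camera): "at" ([x, y, z] in m, in world coordinates, good to about 4 mm: a listed point, or the origin of a listed thing).
The state is a dict: "clock": time; "joint_pos": joint angles; "joint_vel": joint speeds; "tau": joint torques, N m; "eef_pos": TCP position; "tool_rot": TCP orientation; "ft_force": force on the tool from outside, world axes, zero at the start; "ft_torque": the same for the moment, N m; "grip_width": finger opening in m; "grasp_force": force on a finger pad.
Only numpy, scipy, OpenCV 4.12 (cv2) and the standard library are available. Lean on these libraries where they do the work, as an engineer would, in place of code of your own. Each camera call takes 0.05 s, during which the arm holds its last target. There are 200 camera calls.

### The job

Gently roll the small gas cylinder over the bench and up the apron into the vee cradle - it is too fat to grasp and must not be lifted - and let go so that it settles in the vee by itself. Then, with only light finger pressure on its valve end, slide it along the vee until its base is fully home against the end stop; you have to feel for the stop, because its screw is set differently each time. With the cylinder still lying true in the vee, swing the toggle clamp's handle over and press it down past its centre so that the clamp locks and its pad holds the cylinder; leave the things lying around where they are.

Things in the scene. Friction and masses are not known exactly. Their poses are not given: they have to be found in the camera images.
- fixture: Steel vee cradle fixed to the bench. Origin on the bench under the vee's bottom line; x along the vee towards the end stop (away from the robot), y towards the roll-on apron, z up. The vee opens 120 degrees (flanks rise 30 degrees) over x = -100 to 90 mm, bottom line 6 mm high. Far flank ends at y = -55, 38 mm high. Beyond it the clamp's pillar: x = -8 to 48, y = -126 to -60, cheeks 143 mm high.
- lip (a point): upper edge of the vee's flank on the apron's side, at x = 0, y = 30, z = 23 mm of the fixture. Level to y = 37, then the plain apron (as long as the vee) slopes down to the bench at y = 127 mm.
- stop_bracket (a point): end-stop bracket (88 mm high), point of its near face at x = 103, z = 58 mm of the fixture, on the axis of the stop screw. The screw carries a flat round 34 mm pad facing -x. The pad's face stands 19 to 37 mm nearer the robot than this point, set anew each time and not measured: feel for it. It is rigid.
- gas_cylinder: Thin-walled aluminium gas cylinder, 90 mm diameter, 0.6 to 0.85 kg, loose on the bench before the apron, roughly along the vee. Origin on its axis, mid-barrel (barrel 130 mm). x axis towards its flat base, away from the robot; it turns about x when rolling. Smooth, friction about 0.3. Push with 25 N at most. Settled: origin at y = 0, z = 58 mm of the fixture; slides with 2 to 4 N.
- base_end (a point): centre of the cylinder's flat base, on its axis, 65 mm from its origin to +x. Fully home, it touches the stop's pad.
- valve_end (a point): centre of the flat end of the brass valve stub (22 mm diameter, in front of a rounded shoulder), on the cylinder's axis, 110 mm from its origin to -x; the place to push on.
- clamp_handle (a joint): toggle clamp handle angle, rad. 0: open, as it starts: the handle stands up, leaning 18 degrees back, away from the vee; the clamp arm stands up too. Turning it down, away from the vee, brings the arm down. 1.25: handle level, linkage at dead centre; 1.30: past centre, at its stop, locked. It stays where left, but from 1.0 to 1.2 the sprung pad pushes back. Takes 2 to 8 N at the grip.
- handle_pivot (a point): point on the handle's hinge axis (parallel to the fixture's x), in the middle of the handle: x = 20, y = -114, z = 134 mm of the fixture.
- grip (a point): middle of the handle's black rubber grip (20 mm wide along the fixture's x, 18 mm thick, 70 mm long), 85 mm from the handle's pivot; it moves with the handle.
- clamp_pad: round black rubber pad, 20 mm, on a sprung spindle near the end of the clamp arm; origin: centre of the face that meets the cylinder. With the clamp locked it presses down on top of the barrel at x = 20, y = 0 mm of the fixture with about 15 to 25 N.
- spanner: open-ended steel spanner, 190 mm long, lying on the bench; not needed.
- regulator: brass pressure regulator with a small gauge, 52 mm wide, 64 mm high, standing on the bench; origin under its middle; not needed yet.
- leak_bottle: white plastic bottle with a blue cap, 52 mm in diameter, 130 mm high, standing; origin under its middle; not needed.
- valve_cap: steel valve cap, 34 mm in diameter, 27 mm high, standing; origin under its middle; not needed.
- tape_roll: white ring of sealing tape on its core, 56 mm outside, 14 mm high, lying flat; not needed.
Things that resemble listed ones, but are neither listed nor needed, are in the scene too. Of the things shaped like the gas_cylinder, the aluminium one is meant.

How it is judged:
On the way, in this order (a step that is already met when the one before it is completed fails the run):
1. the cylinder has been rolled into the vee and lies there by itself, centred on both flanks (within 3 mm and 0.03 rad), at rest and not touched by the gripper (y of gas_cylinder in the frame of fixture between -0.003 and 0.003 m and z of gas_cylinder in the frame of fixture between 0.0555 and 0.06 m and angle between the x axis of gas_cylinder and the x axis of fixture, either way round below 0.03 rad and contact force between the fingers and gas_cylinder below 0.1 N and linear speed of gas_cylinder below 0.02 m/s), for 0.3 s.
2. still centred in the vee and with the clamp still open, it has been slid home: its base within 2 mm of the stop's pad (y of gas_cylinder in the frame of fixture between -0.003 and 0.003 m and z of gas_cylinder in the frame of fixture between 0.0555 and 0.06 m and angle between the x axis of gas_cylinder and the x axis of fixture, either way round below 0.03 rad and distance between base_end and stop_c0 below 0.006 m and value of joint clamp_handle below 0.5 rad), for 0.2 s.
At the end, for the whole second after the job is handed in: The cylinder lies centred in the vee (axis within 3 mm and 0.03 rad), its base within 2 mm of the stop's pad, at rest, and the toggle clamp is locked on it: handle at 1.22 rad or more, pad pressing on the barrel with more than 8 N (y of gas_cylinder in the frame of fixture between -0.003 and 0.003 m and z of gas_cylinder in the frame of fixture between 0.0555 and 0.06 m and angle between the x axis of gas_cylinder and the x axis of fixture, either way round below 0.03 rad and distance between base_end and stop_c0 below 0.006 m and value of joint clamp_handle above 1.22 rad and contact force between clamp_pad and gas_cylinder above 8 N and linear speed of gas_cylinder below 0.01 m/s); the robot touches nothing.
It fails at once if the gripper pushes on the cylinder with more than 25 N (contact force between any of the fingers, the arm and gas_cylinder above 25 N).
It fails at once if the cylinder is lifted (its axis more than 85 mm above the bench) (height (world z) of gas_cylinder above 0.085 m).
It fails at once if one of the things lying around is moved by more than 30 mm (distance of any of spanner, regulator, leak_bottle, valve_cap, tape_roll from where it was at the start of the episode above 0.03 m).
It also fails if it takes over 72 s, if anything falls off the work surface, if the arm or the gripper's body presses on something with over 40 N, if the wrist force passes 120 N, or if a joint passes its speed limit or range.

## Working session

There is one attempt and no reset: what is moved stays moved. The work goes in short steps, Python scripts to look and compute and a shell command to move; the robot and the scene stay as the last step left them, time stands still between calls to the robot, and variables do not carry over. Pictures are saved under pics/ and viewed, at most 10 in all, crops included, and the job is handed in when it is done.

```bash
mkdir -p pics; ls; python3 - <<'E'
from workcell import *
import cv2,numpy as np
for c in("scene","top"):
    im=camera(c); cv2.imwrite(f"pics/{c}0.png",im[:,:,::-1])
    p=camera_params(c); print(c,p)
    for t in("gas_cylinder","base_end","valve_end","lip","stop_bracket","fixture","handle_pivot","grip","clamp_pad","spanner","regulator","leak_bottle","valve_cap","tape_roll"):
        print(t,[(np.round(d["at"],3).tolist(),round(d["conf"],2)) for d in spot_point(t,c)][:3])
o=telemetry.get_obs();print(o, bot.tcp_to_tips)
E
```

```text
pics
scene {'camera_matrix': array([[447.02329633,   0.        , 324.67113557],
       [  0.        , 447.02329633, 240.06855604],
       [  0.        ,   0.        ,   1.        ]]), 'k1': -0.03232022466725496, 'eye': array([ 1.09934616, -0.36377742,  0.87241876]), 'attitude': array([ 0.83297832,  0.39821592, -0.15969748, -0.34938219])}
gas_cylinder [([0.291, 0.203, 0.044], 0.92), ([0.304, -0.219, 0.043], 0.9), ([0.521, 0.137, 0.046], 0.79)]
base_end [([0.25, -0.187, 0.05], 0.96), ([0.584, 0.151, 0.041], 0.91), ([0.237, 0.485, 0.049], 0.91)]
valve_end [([0.343, 0.618, 0.043], 0.89), ([0.19, 0.163, 0.048], 0.81), ([0.402, -0.271, 0.042], 0.76)]
lip [([0.601, -0.049, 0.021], 0.56)]
stop_bracket [([0.705, -0.059, 0.056], 0.77), ([0.645, -0.184, 0.133], 0.47)]
fixture [([0.607, -0.079, 0.002], 0.8), ([0.763, -0.188, -0.001], 0.28)]
handle_pivot [([0.646, -0.184, 0.132], 0.91), ([0.655, -0.211, 0.215], 0.53)]
grip [([0.656, -0.212, 0.213], 0.85)]
clamp_pad [([0.634, -0.111, 0.176], 0.63), ([0.599, -0.048, 0.026], 0.4)]
spanner [([0.528, -0.38, 0.004], 0.82)]
regulator [([0.696, 0.108, 0.
[... 1392 characters left out ...]
52)]
{'clock': 1.5, 'joint_pos': array([1.30098075e+00, 2.40595903e-01, 4.99288639e-03, 1.33517036e+00,
       2.25676369e-05, 1.57078136e+00]), 'joint_vel': array([ 0.00124381, -0.00186116,  0.00073751,  0.00050404, -0.00172112,
       -0.00119294]), 'tau': array([ 1.46263610e-03, -3.72206891e+01,  2.52686387e+01,  1.28863543e-03,
        2.09897958e-04, -2.72884691e-06]), 'eef_pos': array([0.13327273, 0.48191899, 0.25330579]), 'tool_rot': array([ 1.34491524e-01,  9.90914744e-01,  1.28884043e-05, -9.63782773e-06]), 'ft_force': array([-0.78412959,  0.16017647,  0.16107664]), 'ft_torque': array([0.00165468, 0.01947999, 0.03304347]), 'grasp_force': 0.0, 'grip_width': 0.08536668330553344} 0.022
```

View pics/top0.png

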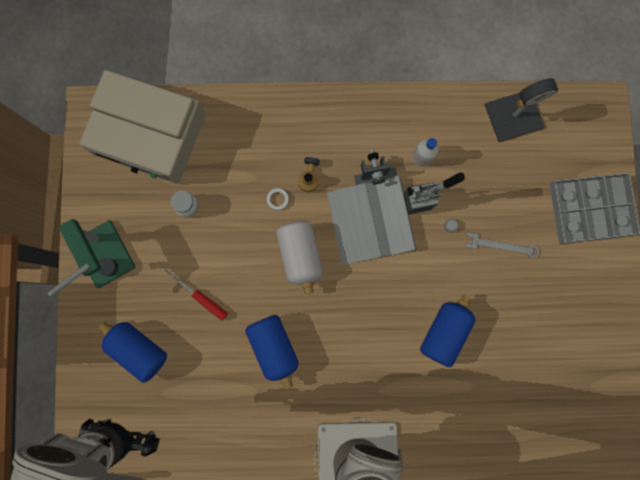

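View pics/scene0.png

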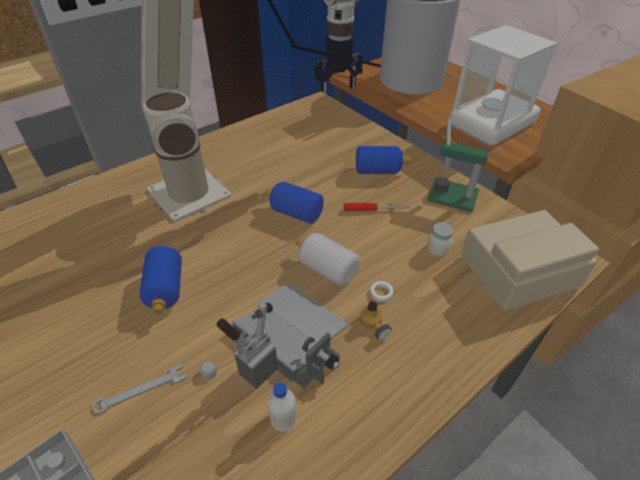

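The aluminium cylinder is the white one: top view (300,252), valve at (308,288); scene view (330,258). The cradle is at top (372,220), the handle at (440,185). The blue ones are decoys. Next I fit the fixture pose.

```bash
cat > h.py <<'E'
from workcell import *
import numpy as np, cv2
from scipy.spatial.transform import Rotation as R
from scipy.optimize import least_squares
REF={"lip":(0,.03,.023),"stop_bracket":(.103,0,.058),"handle_pivot":(.02,-.114,.134),"fixture":(0,0,0)}
def fit(obs):  # obs: list of (ref, world)
    f=lambda p:np.concatenate([(R.from_euler('z',p[2]).apply(a)[:2]+p[:2]-np.array(b)[:2]) for a,b in obs])
    s=least_squares(f,[.608,-.08,.18],loss='soft_l1',f_scale=.004); return s.x,s.fun.reshape(-1,2)
def project(P,c):
    p=camera_params(c); q=R.from_quat(p["attitude"]).inv().apply(np.atleast_2d(P)-p["eye"])
    s=q[:,:2]/q[:,2:]; s=s*(1+p["k1"]*(s**2).sum(1,keepdims=True)); K=p["camera_matrix"]
    return s*[K[0,0],K[1,1]]+K[:2,2]
def unfix(F,P): return R.from_euler('z',F[2]).apply(np.atleast_2d(P))+[F[0],F[1],0]
def tofix(F,P): return R.from_euler('z',-F[2]).apply(np.atleast_2d(P)-[F[0],F[1],0])
def cyl(F=None):  # aluminium cylinder from both cameras
    for c in("scene","top"):
        camera(c)
        for t in("gas_cylinder","base_end","valve_end"):
            for d in spot_point(t,c):
                if d["conf"]>.3:
                    q=tofix(F,d["at"])[0]*1000
                    if -190<q[0]<120 and -60<q[1]<300: print(c,t,np.round(q),round(d["conf"],2))
E
python3 - <<'E'
from h import *
obs=[]
for c in("scene","top"):
    camera(c)
    for t in REF:
        for d in spot_point(t,c)[:1]: obs.append((REF[t],d["at"]))
obs+=[(REF["lip"],(.601,-.049)),(REF["lip"],(.604,-.048)),(REF["stop_bracket"],(.705,-.059)),(REF["stop_bracket"],(.707,-.059)),(REF["handle_pivot"],(.646,-.184)),(REF["handle_pivot"],(.646,-.184)),(REF["fixture"],(.607,-.079)),(REF["fixture"],(.61,-.08))]
F,r=fit(obs); print(F.tolist()); print(np.round(r*1000,1).tolist())
cols=[((-.1,.127,0),(.09,.127,0)),((-.1,.037,.023),(-.1,.127,0)),((-.1,0,.006),(.06,0,.006)),((-.1,-.055,.038),(-.01,-.055,.038)),((.103,-.03,.088),(.103,.03,.088)),((.02,-.114,.134),(.02,-.114-.0263,.134+.0808)),((-.1,.03,.023),(.09,.03,.023))]
out=[]
for c in("top","scene"):
    im=cv2.resize(camera(c)[:,:,::-1],None,fx=4,fy=4)
    for a,b in cols:
        p=(project(unfix(F,[a,b]),c)*4+1.5).astype(int); cv2.line(im,tuple(map(int,p[0])),tuple(map(int,p[1])),(0,0,255),1)
    u,v=(project(unfix(F,[(0,0,.03)]),c)[0]*4).astype(int)
    out.append(im[v-280:v+320,u-200:u+200])
cv2.imwrite("pics/fit.png",np.hstack(out))
print([k for k in dir(bot) if k[0]!='_'],telemetry.get_obs()["clock"])
cyl(F)
E
```

```text
[0.6074029103055056, -0.07564545934679694, 0.17477906103122728]
[[3.7, 3.4], [0.4, -2.3], [-2.4, -2.4], [-99.1, -20.4], [-98.5, -158.3], [2.5, 0.8], [2.1, -2.8], [-1.1, -0.1], [1.2, 2.9], [-1.8, 1.9], [3.8, 1.3], [1.8, 1.3], [0.9, -0.4], [0.9, -0.4], [0.4, 3.4], [-2.6, 4.4]]
['Unreachable', 'tcp_to_tips'] 2.1
scene gas_cylinder [-46. 219.  45.] 0.72
scene base_end [ 13. 226.  44.] 0.86
scene valve_end [-156.  220.   45.] 0.58
top gas_cylinder [-47. 224.  48.] 0.62
top base_end [ 18. 226.  44.] 0.86
top valve_end [-161.  221.   45.] 0.83
top valve_end [ 2. -1.  4.] 0.33
```

View pics/fit.png

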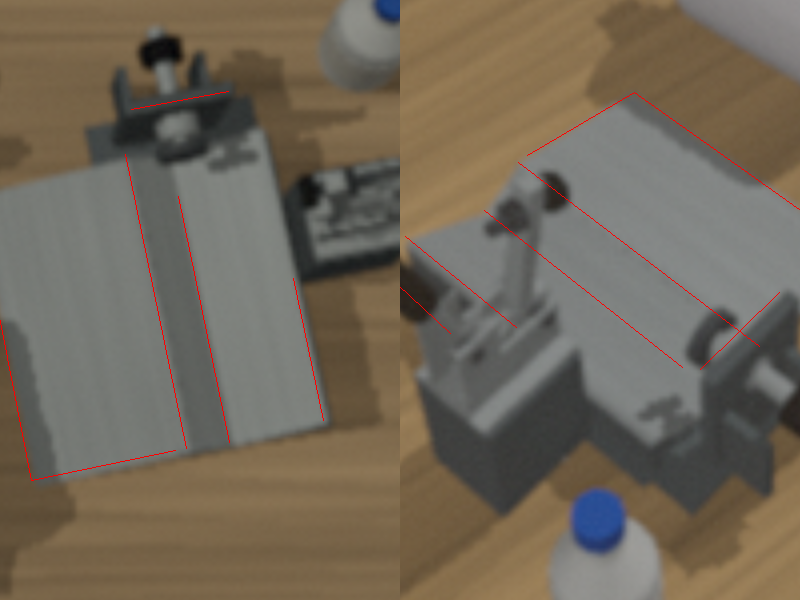

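```bash
cat > w.py <<'E'
from h import *
F=[0.6074,-0.0756,0.1748]
o=telemetry.get_obs(); r=R.from_quat(o["tool_rot"])
fa=R.from_euler('z',-F[2])
print("clk",round(o["clock"],2),"fix mm",np.round(tofix(F,o["eef_pos"])[0]*1000,1),"toolx/y in fix",np.round(fa.apply(r.as_matrix()[:,0]),3),"f",np.round(fa.apply(o["ft_force"]),1),"w",round(o["grip_width"]*1000,1),"j",np.round(o["joint_pos"],2))
E
python3 -m creep '0.6 -1 -0.37 0 0.358;0.6 -1 -0.37 0 0.358;0.6 -1 -0.37 0 0.358;0.6 -1 -0.37 0 0.358;0.6 -1 -0.37 0 0.358;0.6 -1 -0.37 0 0.358;0.6 -1 -0.37 0 0.358' && python3 w.py
```

```text
clock: 3.38
eef_pos: [0.2631, 0.3884, 0.2533]
tool_rot: [0.641, 0.767, 0.0, 0.0]
ft_force: [1.2, -0.6, -0.0]
grip_width: 0.0513
grasp_force: 0.0
clk 3.38 fix mm [-258.3  516.8  253.3] toolx/y in fix [-0.004  1.    -0.   ] f [ 1.1 -0.8 -0. ] w 51.3 j [ 0.98  0.18 -0.07  1.32 -0.    2.37]
```

```bash
python3 -m creep '0.6 -0.72 0.71 0.2 0;0.6 -0.72 0.71 0.2 0;0.6 -0.72 0.71 0.2 0;0.6 -0.72 0.71 0.2 0' && python3 -m creep '0.6 -0.72 0.71 0.3 0;0.6 -0.72 0.71 0.5 0;0.6 -0.72 0.71 0.7 0;0.6 -0.72 0.71 0.8 0;0.6 -0.72 0.71 0.8 0' && python3 w.py
```

```text
clock: 3.88
eef_pos: [0.3879, 0.2994, 0.2226]
tool_rot: [0.642, 0.766, -0.001, -0.0]
ft_force: [-0.2, 0.3, -0.4]
grip_width: 0.0509
grasp_force: 0.0
clock: 4.5
eef_pos: [0.509, 0.2132, 0.1016]
tool_rot: [0.641, 0.767, -0.002, -0.001]
ft_force: [-0.4, -0.1, -0.3]
grip_width: 0.0513
grasp_force: 0.0
clk 4.5 fix mm [-46.7 301.5 101.6] toolx/y in fix [-0.004  1.    -0.001] f [-0.4 -0.1 -0.3] w 51.3 j [ 0.4   0.45 -0.1   1.02  0.    1.79]
```

```bash
python3 -m creep '0.6 0 0 0.2 0;0.6 0 0 0.32 0;0.6 -0.06 0 0.32 0;0.6 -0.1 0 0.32 0;0.6 -0.14 0 0.32 0;0.6 -0.16 0 0.32 0;0.6 -0.18 0 0.32 0;0.6 -0.2 0 0.32 0;0.6 -0.22 0 0.32 0;0.6 -0.24 0 0.32 0;0.6 -0.26 0 0.32 0;0.6 -0.28 0 0.32 0' && python3 w.py && python3 - <<'E'
from h import *
cyl([0.6074,-0.0756,0.1748])
cv2.imwrite("pics/a.png",cv2.resize(camera("top")[180:320,230:430,::-1],None,fx=3,fy=3))
E
```

```text
clock: 6.0
eef_pos: [0.518, 0.1716, 0.0553]
tool_rot: [0.642, 0.767, -0.0, -0.0]
ft_force: [-0.2, -0.3, 0.2]
grip_width: 0.0512
grasp_force: 0.0
clk 6.0 fix mm [-45.  259.   55.3] toolx/y in fix [-0.002  1.     0.   ] f [-0.2 -0.2  0.2] w 51.2 j [ 0.32  0.49 -0.18  0.9   0.    1.71]
scene gas_cylinder [-46. 198.  45.] 0.72
scene gas_cylinder [-2. -2.  3.] 0.55
scene base_end [ 18. 201.  44.] 0.55
scene valve_end [-154.  197.   44.] 0.62
scene valve_end [ 24. -39. 175.] 0.32
top gas_cylinder [-48. 201.  43.] 0.76
top base_end [ 21. 203.  40.] 0.6
```

View pics/a.png

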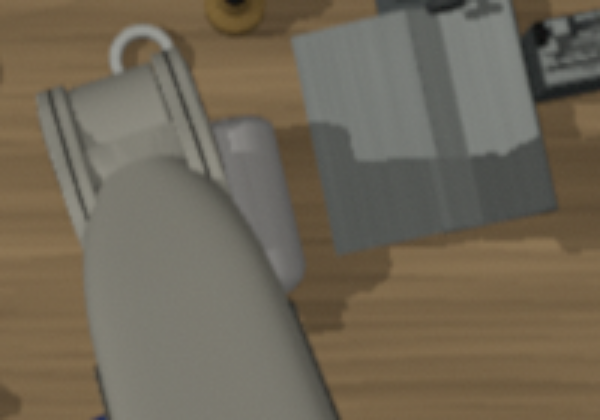

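```bash
python3 -m creep '0.6 -0.04 0 0 0;0.6 -0.08 0 0 0;0.6 -0.12 0 0 0;0.6 -0.16 0 0 0;0.6 -0.2 0 0 0;0.6 -0.24 0 0 0;0.6 -0.28 0 0 0;0.6 -0.32 0 0 0;0.6 -0.36 0 0 0;0.6 -0.4 0 0 0;0.6 -0.43 0 0 0;0.6 -0.45 0 0 0' && python3 w.py && python3 - <<'E'
from h import *
cyl([0.6074,-0.0756,0.1748])
E
```

```text
clock: 7.95
eef_pos: [0.5303, 0.1061, 0.0556]
tool_rot: [0.642, 0.767, 0.001, -0.0]
ft_force: [0.5, 5.3, 1.8]
grip_width: 0.0516
grasp_force: 2.2
clk 7.95 fix mm [-44.3 192.3  55.6] toolx/y in fix [-0.002  1.     0.002] f [1.4 5.2 1.8] w 51.6 j [ 0.2   0.48 -0.19  0.89  0.    1.59]
scene gas_cylinder [-45. 138.  44.] 0.65
scene base_end [ 21. 135.  44.] 0.74
scene valve_end [-152.  136.   45.] 0.66
top gas_cylinder [-45. 138.  46.] 0.89
top base_end [ 21. 136.  46.] 0.63
```

```bash
python3 -m creep '0.6 -0.03 0 -0.008 0;0.6 -0.06 0 -0.016 0;0.6 -0.09 0 -0.024 0;0.6 -0.12 0 -0.032 0;0.6 -0.15 0 -0.04 0;0.6 -0.18 0 -0.048 0' && python3 w.py
```

```text
clock: 9.1
eef_pos: [0.5341, 0.0792, 0.0626]
tool_rot: [0.642, 0.767, 0.0, -0.001]
ft_force: [-1.2, 5.2, 2.7]
grip_width: 0.051
grasp_force: 2.5
clk 9.1 fix mm [-45.3 165.2  62.6] toolx/y in fix [-0.002  1.     0.001] f [-0.2  5.3  2.7] w 51.0 j [ 0.15  0.48 -0.18  0.91  0.    1.54]
```

```bash
python3 -m creep '0.6 -0.034 0 -0.009 0;0.6 -0.068 0 -0.018 0;0.6 -0.102 0 -0.027 0;0.6 -0.136 0 -0.036 0;0.6 -0.17 0 -0.045 0;0.6 -0.204 0 -0.054 0;0.6 -0.238 0 -0.063 0;0.6 -0.272 0 -0.072 0;0.6 -0.306 0 -0.08 0;0.6 -0.34 0 -0.09 0;0.6 -0.374 0 -0.1 0;0.6 -0.4 0 -0.107 0' && python3 w.py && python3 - <<'E'
from h import *
cyl([0.6074,-0.0756,0.1748])
E
```

```text
clock: 10.6
eef_pos: [0.5445, 0.02, 0.0786]
tool_rot: [0.642, 0.767, 0.0, -0.001]
ft_force: [-1.6, 5.5, 2.4]
grip_width: 0.0512
grasp_force: 2.6
clk 10.6 fix mm [-45.3 105.1  78.6] toolx/y in fix [-0.002  1.     0.001] f [-0.6  5.7  2.4] w 51.2 j [ 0.04  0.47 -0.15  0.95  0.    1.43]
scene gas_cylinder [-46.  46.  64.] 0.81
scene base_end [19. 46. 65.] 0.66
scene valve_end [-155.   46.   67.] 0.65
```

```bash
python3 -m creep '0.6 -0.015 0 -0.004 0;0.6 -0.03 0 -0.006 0;0.6 -0.045 0 -0.006 0;0.6 -0.06 0 -0.006 0;0.6 -0.075 0 -0.006 0;0.6 -0.09 0 -0.006 0;0.6 -0.105 0 -0.006 0;0.6 -0.12 0 -0.006 0;0.6 -0.13 0 -0.006 0;0.6 -0.14 0 -0.006 0' && python3 w.py && python3 - <<'E'
from h import *
cyl([0.6074,-0.0756,0.1748])
E
```

```text
clock: 12.25
eef_pos: [0.5488, -0.0011, 0.0794]
tool_rot: [0.642, 0.767, -0.0, 0.0]
ft_force: [0.3, -0.1, 0.7]
grip_width: 0.0509
grasp_force: 0.0
clk 12.25 fix mm [-44.8  83.5  79.4] toolx/y in fix [-0.001  1.    -0.   ] f [ 0.3 -0.2  0.7] w 50.9 j [-0.    0.47 -0.14  0.96 -0.    1.39]
scene gas_cylinder [-48.  25.  70.] 0.91
scene base_end [18. 25. 66.] 0.73
scene base_end [120. 166.   4.] 0.65
scene valve_end [-153.   26.   64.] 0.97
scene valve_end [ 95. 254.  -1.] 0.32
```

```bash
python3 -m creep '0.6 0.2 0 0 0;0.6 0.3 0 -0.3 0;0.3 0.3 0 -0.6 0;0 0.3 0 -0.6 0;0 0.3 0 -0.6 0;0 0.3 0 -0.6 0' && python3 w.py && python3 - <<'E'
from h import *
cyl([0.6074,-0.0756,0.1748])
cv2.imwrite("pics/b.png",cv2.resize(camera("scene")[220:420,180:400,::-1],None,fx=3,fy=3))
E
```

```text
clock: 13.4
eef_pos: [0.5398, 0.0431, 0.1679]
tool_rot: [0.642, 0.767, -0.001, -0.001]
ft_force: [-0.4, 0.6, -0.1]
grip_width: -0.0003
grasp_force: 0.0
clk 13.4 fix mm [-45.9 128.7 167.9] toolx/y in fix [-0.001  1.     0.   ] f [-0.3  0.7 -0.1] w -0.3 j [ 0.08  0.38 -0.04  1.16  0.    1.47]
scene gas_cylinder [-42.  -3.  57.] 0.57
scene base_end [20. -0. 58.] 0.88
scene valve_end [-152.   -5.   55.] 0.7
top gas_cylinder [-44.   0.  57.] 0.63
top base_end [-157.    3.   60.] 0.34
top valve_end [-157.    2.   60.] 0.84
top valve_end [-43.  -0.  59.] 0.54
```

View pics/b.png

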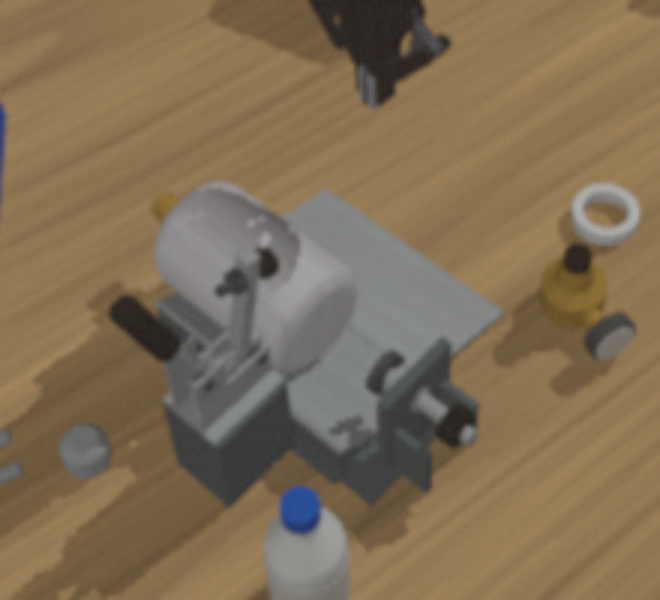

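```bash
python3 -m creep '0 -0.4 -0.4 0 0;0 -0.6 -0.8 0 0;0 -0.86 -0.97 0.1 0;0 -0.86 -0.97 0.3 0;0 -0.86 -0.97 0.5 0;0 -0.86 -0.97 0.66 0;0 -0.86 -0.97 0.66 0' && python3 w.py
```

```text
clock: 14.72
eef_pos: [0.4186, -0.1089, 0.0692]
tool_rot: [0.642, 0.767, -0.001, -0.002]
ft_force: [0.2, -0.3, -0.0]
grip_width: 0.0002
grasp_force: 0.0
clk 14.72 fix mm [-191.7    0.    69.2] toolx/y in fix [-0.001  1.     0.002] f [ 0.2 -0.3 -0. ] w 0.2 j [-0.25  0.29 -0.46  0.82 -0.    1.14]
```

```bash
python3 -m creep '0 0 0.06 0 0;0 0 0.1 0 0;0 0 0.12 0 0;0 0 0.14 0 0;0 0 0.16 0 0;0 0 0.18 0 0;0 0 0.2 0 0;0 0 0.22 0 0;0 0 0.24 0 0' && python3 w.py; python3 -m creep '0 0 0.02 0 0;0 0 0.04 0 0;0 0 0.06 0 0;0 0 0.08 0 0' && python3 w.py && python3 - <<'E'
from h import *
cyl([0.6074,-0.0756,0.1748])
E
```

```text
clock: 15.85
eef_pos: [0.4557, -0.1026, 0.0702]
tool_rot: [0.642, 0.767, 0.0, -0.0]
ft_force: [-4.0, 0.3, -1.0]
grip_width: 0.0002
grasp_force: 1.5
clk 15.85 fix mm [-154.1   -0.2   70.2] toolx/y in fix [-0.002  1.     0.001] f [-3.9  0.9 -1. ] w 0.2 j [-0.22  0.35 -0.37  0.85  0.    1.17]
clock: 16.35
eef_pos: [0.4677, -0.1007, 0.0704]
tool_rot: [0.642, 0.767, 0.0, -0.0]
ft_force: [-3.6, 0.0, -1.4]
grip_width: -0.0001
grasp_force: 1.4
clk 16.35 fix mm [-141.9   -0.4   70.4] toolx/y in fix [-0.002  1.     0.   ] f [-3.5  0.6 -1.4] w -0.1 j [-0.21  0.36 -0.34  0.86  0.    1.18]
scene gas_cylinder [-17.  -5.  58.] 0.84
scene base_end [46. -2. 57.] 0.65
scene valve_end [-125.   -4.   56.] 0.67
top gas_cylinder [-17.   0.  61.] 0.55
top base_end [48. -0. 56.] 0.59
top valve_end [-131.    0.   58.] 0.98
```

```bash
python3 -m creep '0 0 0.02 0 0;0 0 0.04 0 0;0 0 0.06 0 0;0 0 0.08 0 0;0 0 0.1 0 0' | grep force; python3 -m creep '0 0 0.01 0 0;0 0 0.02 0 0' | grep ft_f;  python3 w.py
```

```text
ft_force: [-4.4, -1.9, 2.6]
grasp_force: 2.2
ft_force: [-3.7, -0.6, 2.5]
clk 17.62 fix mm [-124.1   -0.4   70.4] toolx/y in fix [-0.002  1.     0.   ] f [-3.7  0.   2.5] w -0.1 j [-0.2   0.39 -0.3   0.88 -0.    1.2 ]
```

```bash
python3 -m creep '0 0 0.01 0 0;0 0 0.02 0 0' | grep ft_f;  python3 w.py
```

```text
ft_force: [-3.6, 0.1, 1.7]
clk 17.88 fix mm [-121.1   -0.4   70.4] toolx/y in fix [-0.002  1.     0.   ] f [-3.5  0.7  1.7] w -0.1 j [-0.2   0.4  -0.29  0.88  0.    1.2 ]
```

```bash
python3 -m creep '0 0 0.01 0 0;0 0 0.02 0 0' | grep ft_f;  python3 w.py
```

```text
ft_force: [-4.8, 0.4, 1.2]
clk 18.12 fix mm [-118.1   -0.4   70.4] toolx/y in fix [-0.002  1.     0.   ] f [-4.7  1.2  1.2] w -0.2 j [-0.19  0.4  -0.28  0.89  0.    1.2 ]
```

```bash
python3 -m creep '0 0 0.01 0 0;0 0 0.015 0 0' | grep ft_f;  python3 w.py
```

```text
ft_force: [-3.2, -0.2, 1.5]
clk 18.38 fix mm [-115.8   -0.3   70.4] toolx/y in fix [-0.002  1.     0.   ] f [-3.2  0.4  1.5] w -0.2 j [-0.19  0.4  -0.28  0.89  0.    1.2 ]
```

```bash
python3 -m creep '0 0 0.008 0 0;0 0 0.015 0 0' | grep ft_f;  python3 w.py
```

```text
ft_force: [-3.6, 0.9, 1.2]
clk 18.62 fix mm [-113.6   -0.3   70.4] toolx/y in fix [-0.002  1.     0.   ] f [-3.4  1.5  1.2] w -0.2 j [-0.19  0.41 -0.27  0.89  0.    1.2 ]
```

```bash
python3 -m creep '0 0 0.008 0 0;0 0 0.013 0 0' | grep ft_f;  python3 w.py
```

```text
ft_force: [-7.2, -0.6, 4.5]
clk 18.88 fix mm [-112.6   -0.3   70.4] toolx/y in fix [-0.001  1.     0.   ] f [-7.2  0.7  4.5] w -0.1 j [-0.19  0.41 -0.27  0.89 -0.    1.21]
```

```bash
python3 -m creep '0 0 0.005 0 0;0 0 0.005 0 0' | grep ft_f;  python3 w.py; python3 - <<'E'
from h import *
cyl([0.6074,-0.0756,0.1748])
E
```

```text
ft_force: [-7.6, -0.8, 3.4]
clk 19.12 fix mm [-112.6   -0.3   70.2] toolx/y in fix [-0.001  1.     0.   ] f [-7.7  0.5  3.4] w 0.3 j [-0.19  0.41 -0.27  0.89 -0.    1.21]
scene gas_cylinder [12. -4. 55.] 0.73
scene valve_end [-99.  -2.  56.] 0.71
top gas_cylinder [13. -3. 59.] 0.97
top base_end [78.  0. 56.] 0.73
top base_end [-104.    1.   57.] 0.71
top base_end [ 3. 28. 26.] 0.66
top valve_end [-101.    2.   56.] 0.6
```

```bash
python3 -m creep '0 0 0.008 0 0;0 0 0.008 0 0;0 0 0.008 0 0' | grep ft_f;  python3 w.py
```

```text
ft_force: [-10.0, -1.4, 5.9]
clk 19.9 fix mm [-112.6   -0.3   70. ] toolx/y in fix [-0.001  1.    -0.   ] f [-10.1   0.4   5.9] w 0.4 j [-0.19  0.41 -0.27  0.9  -0.    1.21]
```

```bash
python3 -m creep '0 0 -0.1 0 0;0 0 -0.25 0 0;0 0 -0.25 -0.4 0;0 0 -0.25 -0.8 0;0 0 -0.25 -1 0;0 0 -0.25 -1 0' >/dev/null;  python3 w.py; python3 -m creep '0 0 0 -0.3 0;0 0 0 -0.55 0;0 -0.2 0.2 -0.55 0;0 -0.5 0.5 -0.55 0;0 -0.75 0.8 -0.55 0;0 -0.75 1 -0.55 0;0 -0.75 1 -0.55 0' >/dev/null; python3 w.py;  python3 - <<'E'
from h import *
cyl([0.6074,-0.0756,0.1748])
F=[0.6074,-0.0756,0.1748]
for t in("grip","clamp_pad","handle_pivot"):
  for c in("scene","top"): print(t,c,[np.round(tofix(F,d["at"])[0]*1000).tolist() for d in spot_point(t,c)[:1]])
E
```

```text
clk 20.65 fix mm [-143.8   -1.6  224.1] toolx/y in fix [-0.002  1.    -0.004] f [-0.2 -0.4 -0.6] w -0.1 j [-0.22  0.2  -0.12  1.24  0.    1.18]
clk 21.52 fix mm [   4.9 -113.   298.9] toolx/y in fix [-0.002  1.     0.002] f [-0.   0.4 -0.1] w 0.2 j [-0.29  0.58  0.63  1.62  0.    1.11]
scene gas_cylinder [11. -3. 57.] 0.74
scene base_end [76.  1. 58.] 0.8
scene valve_end [-2. 25. 26.] 0.61
scene valve_end [-97.  -1.  56.] 0.58
top gas_cylinder [11.  1. 59.] 0.67
top base_end [79. -1. 58.] 0.77
top valve_end [-99.  -0.  57.] 0.91
grip scene [[24.0, -146.0, 213.0]]
grip top [[16.0, -142.0, 216.0]]
clamp_pad scene [[102.0, 3.0, 58.0]]
clamp_pad top [[18.0, -41.0, 178.0]]
handle_pivot scene [[21.0, -114.0, 131.0]]
handle_pivot top [[18.0, -113.0, 136.0]]
```

```bash
python3 -m creep '0 0 0.087 0 0;0 0 0.087 0.25 0;0 0 0.087 0.46 0;0 0 0.087 0.46 0;0 -0.04 0.087 0.46 0;0 -0.09 0.087 0.49 0;0 -0.14 0.087 0.52 0;0 -0.19 0.087 0.547 0;0 -0.19 0.087 0.547 0' ; python3 w.py;  python3 - <<'E'
from h import *
cv2.imwrite("pics/c.png",cv2.resize(camera("scene")[200:420,180:400,::-1],None,fx=2.7,fy=2.7))
E
```

```text
clock: 23.35
eef_pos: [0.6474, -0.2129, 0.22]
tool_rot: [0.643, 0.766, -0.001, -0.0]
ft_force: [0.5, -0.6, -0.2]
grip_width: -0.0
grasp_force: 0.0
clk 23.35 fix mm [  15.5 -142.2  220. ] toolx/y in fix [-0.  1.  0.] f [ 0.4 -0.7 -0.2] w -0.0 j [-0.32  0.63  0.52  1.46 -0.    1.08]
```

View pics/c.png

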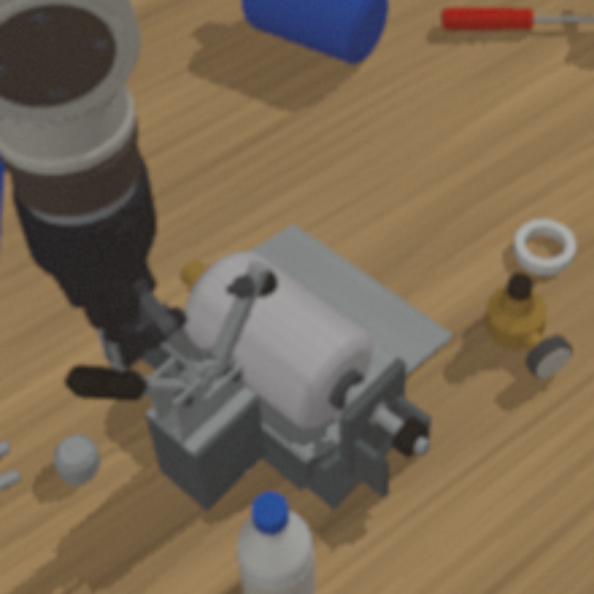

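```bash
python3 -m creep '0 -0.06 0.02 0.07 0;0 -0.113 0.02 0.14 0;0 -0.145 0.02 0.195 0;0 -0.173 0.02 0.247 0;0 -0.185 0.02 0.29 0;0 -0.2 0.02 0.33 0;0 -0.207 0.02 0.36 0;0 -0.207 0.02 0.387 0' ; python3 w.py;  python3 - <<'E'
from h import *
cv2.imwrite("pics/d.png",cv2.resize(camera("scene")[200:420,180:400,::-1],None,fx=2.7,fy=2.7))
E
```

```text
clock: 24.4
eef_pos: [0.6561, -0.2421, 0.1624]
tool_rot: [0.642, 0.767, -0.0, -0.0]
ft_force: [0.1, -1.1, 7.6]
grip_width: -0.0
grasp_force: 4.7
clk 24.4 fix mm [  19.  -172.4  162.4] toolx/y in fix [-0.001  1.    -0.   ] f [-0.1 -1.1  7.6] w -0.0 j [-0.35  0.69  0.48  1.36 -0.    1.04]
```

View pics/d.png

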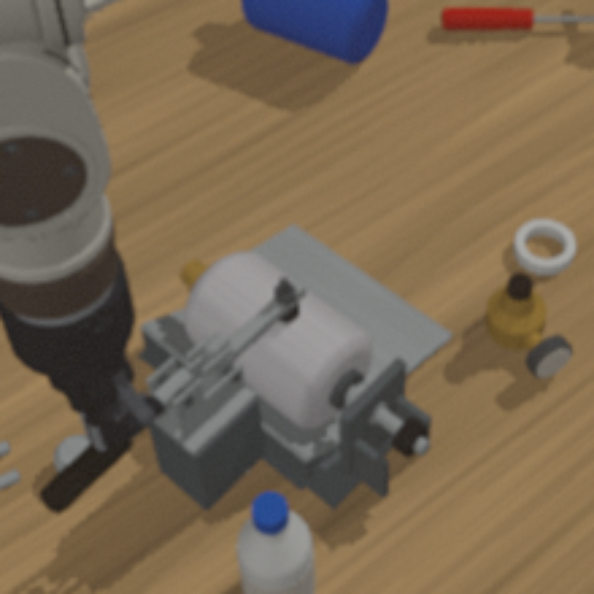

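The arm is down on the barrel with the pad at about (287,300), and the handle is nearly level. I'll press on past centre in small steps until the force rises.

```bash
python3 -m creep '0 0 0 0.015 0;0 0 0 0.03 0;0 0 0 0.03 0' >/dev/null; python3 w.py; python3 -m creep '0 0 0 0.015 0;0 0 0 0.03 0;0 0 0 0.03 0' >/dev/null; python3 w.py
```

```text
clk 24.82 fix mm [  19.1 -172.4  162.3] toolx/y in fix [-0.002  1.    -0.002] f [-5.3  1.5 16.6] w -0.1 j [-0.35  0.69  0.47  1.35 -0.    1.04]
clk 25.2 fix mm [  19.2 -172.4  162. ] toolx/y in fix [-0.002  1.    -0.003] f [-11.    4.8  29.9] w -0.0 j [-0.35  0.69  0.47  1.35 -0.    1.04]
```

```bash
python3 -m creep '0 0 0 -0.1 0;0 0 0 -0.3 0;0 0 0 -0.6 0;0 -0.1 -0.4 -0.8 0;0 -0.2 -0.8 -0.8 0;0 -0.2 -1 -0.8 0;0 -0.2 -1 -0.8 0' >/dev/null; python3 w.py; python3 - <<'E'
from h import *
F=[0.6074,-0.0756,0.1748]
cyl(F)
for t in("grip","clamp_pad"):
  for c in("scene","top"): print(t,c,[np.round(tofix(F,d["at"])[0]*1000).tolist() for d in spot_point(t,c)[:1]])
a=cv2.resize(camera("scene")[240:400,180:360,::-1],(400,356)); b=cv2.resize(camera("top")[130:290,320:500,::-1],(400,356))
cv2.imwrite("pics/e.png",np.hstack([a,b]))
E
```

```text
clk 26.07 fix mm [-133.3 -202.6  273.7] toolx/y in fix [0.001 1.    0.001] f [ 0.8  0.  -0.6] w -0.1 j [-0.53  0.42  0.32  1.47  0.    0.87]
scene gas_cylinder [13. -4. 57.] 0.77
scene base_end [74. -1. 54.] 0.64
scene valve_end [-98.  -4.  56.] 0.56
top gas_cylinder [ 7.  0. 58.] 0.98
top base_end [78. -1. 57.] 0.55
top valve_end [-100.    3.   59.] 0.8
grip scene [[23.0, -205.0, 128.0]]
grip top [[17.0, -199.0, 130.0]]
clamp_pad scene [[25.0, -1.0, 102.0]]
clamp_pad top []
```

View pics/e.png

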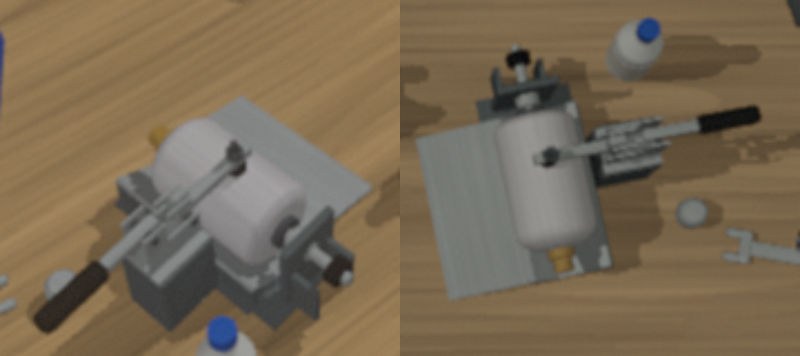

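The handle is down past level (grip height 129 mm against the pivot's 134 mm), the pad is on the barrel and the base is at the stop pad. I'm handing it in.

```bash
python3 -c "
from workcell import ticket; print(ticket.job_done())"
```

```text
the job is handed in; nothing more can be done
None
```

I rolled the gas cylinder into the vee and slid it home against the end stop, then swung the toggle clamp over past centre to lock it. The job is handed in, but the hand-in gave no verdict; the final camera check showed the cylinder home and the clamp locked.

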